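# Find the rocking corner of a plate and shim it

## Robot

A 6-joint arm with a two-finger parallel gripper is mounted at the origin on a cart in front of the work surface, level with it; the furniture and walls round the work are solid. World frame = base frame: x ahead of the robot, y to its left, z up, the work surface at z = 0. Lengths are in m, angles in rad, forces in N, time in s.
With the tool pointing down it reaches from about 0.325 to 0.9 m from the base axis. Payload 6.1 kg.
Tool frame: the origin (TCP) lies midway between the tips of the shut fingers; the grasp point (between the pads) lies 19 mm behind it; x points along the fingers, y is the direction in which the jaws open and shut, and the axes are right-handed (so a half turn about x gives the same grasp; the last joint's range is limited). The gripper opens to 85 mm and grips with 20 to 120 N. Pads are 22 mm wide; open, the fingers measure 114 mm over their backs; the gripper's body (76 mm by 85 mm) begins 54 mm behind the grasp point. The pads swing forward as they close: fully open they stand 13 mm farther back than shut.
Start: joints at [-1.37, 0.22, 1.526, -0, 1.395, -0.126], TCP at [0.201, -0.592, 0.231] pointing down, gripper open.
Joint ranges: [-2.98, 2.98], [-0.91, 2.08], [0.09, 2.57], [-1.24, 4.39], [0.2, 2.65], [-2.68, 2.68]. Speed limits (rad/s): [2.57, 2.57, 3.01, 3.14, 3.14, 3.14].

## Interface

Orientations are given as a unit quaternion [w, x, y, z].
In Python, from plant import arm gives the robot as it stands. The module is installed in compiled form; this text tells all that it offers.
- The arm moves only by the tool drive_tool, never from a script. Its argument "targets" is one flat list of numbers, 5 for each row, row after row: the shift along the world's x, y, z in mm, then the turn about the world's z in degrees, then the opening, from -1 (shut) to 1 (fully open). A call has 1 to 20 rows; each row is the pose to reach, as a shift and turn from the pose commanded when the call began; what a row does not reach only later rows make up. A row lasts 1/10 s, in which the tool goes at most 50 mm and 8.59 degrees, less where a joint would pass 70% of its speed; a pose out of reach is approached as far as the arm can. A call with a gripper value outside its range is refused whole. The fingers move at their own pace and stop on an object; "grip_force" is the grip in N (left out, the last holds). Time passes only in rows, so rows that repeat a pose let the fingers close. It gives the time, the measured TCP pose, the force and the opening at its end, in the units of the state.
- arm.read_state(): the state, without advancing time (a new reading comes with each control period).
- arm.camera(name): name is "scene" or "side" or "wrist"; returns a dict with "image" (384x512x3 uint8, red, green, blue), "camera_matrix" (3x3 intrinsics, pixels), "eye" and "rotation" of the camera in the world. Camera axes: x right, y down, z forward; pixel columns grow to the right and rows downward; lengths in m; the calibration is good to about 2 mm. A picture is of the moment at which its call begins. There is no depth.
- arm.close_job(): hands the job in, once; it reports no verdict.
The state is a dict: "clock": time; "qpos": joint angles; "qvel": joint speeds; "tau": joint torques, N m; "ee_pos": TCP position; "orientation": TCP orientation; "ft_force": force on the tool from outside, world axes, zero at the start; "wrist_torque": the same for the moment, N m; "gripper_width": opening from 0.0 (shut) to 1.0 (fully open).
Only numpy, scipy, OpenCV 4.12 (cv2) and the standard library are available. Lean on these libraries where they do the work, as an engineer would, in place of code of your own. Each camera call takes 0.05 s, during which the arm holds its last target. There are 200 camera calls.

## Task

The square metal plate carrying the petri dish rocks because one of its four feet, which all look alike, has gone soft. Press down with closed fingertips on the screw heads at the plate's corners, one after another, until you find the corner that gives, then press the shim lever beside that corner down until it lies fully flat, and press firmly on that same corner once more for a moment to prove that it now holds. Leave the other three shim levers up, grasp and lift nothing, and leave the dish and the things round the stand where they are.

Things in the scene. Friction and masses are not known exactly. Their poses are not given: they have to be found in the camera images.
- stand: Fixed grey stand on the bench, 210 x 210 mm. Origin: centre of its underside; z up, x away from the robot at yaw 0 (far), y left; position and yaw (within 0.35 rad) are random. The shim levers' hinge axes run along its x, at y = +84 (left) or -84 mm (right), 14 mm above the bench; lever centres at x = -60 (near) and +60 mm (far).
- plate: Loose aluminium plate, 190x190x8 mm, 0.9 kg, on four feet in the stand, axes as the stand's. Origin: centre of underside, 36 mm above the bench. Side stops let it slide 2 mm at most. One foot, hidden and looking like the rest, is soft: pressed with 7 N or more, that corner sinks 3 to 4.5 mm and springs back when let go; firm corners yield under 1 mm. Which one is soft changes from run to run.
- dish_mid (a point): Centre (half-way up) of a loose closed petri dish, 90 mm wide and 15 mm high, standing on a 104 mm black rubber mat in the middle of the plate. To be left there.
- vial: Loose glass vial with a yellow cap, 27 mm wide, 56 mm high, on the bench beyond the stand; origin at the centre of its underside. To be left alone.
- pen: Loose marker pen, 135 mm long, 17 mm thick, lying on the bench on the robot's side of the stand; origin at the centre of its underside. To be left alone.
- beaker: Loose glass beaker, 59 mm wide, 70 mm high, on the bench to the right of the stand; origin at the centre of its underside. To be left alone.
- corner_near_left (a point): Centre of the top of the round steel screw head (18 mm wide, 2 mm high) at the plate's near left corner, straight above that corner's foot: the place to press. 46 mm above the bench when the plate lies level.
- corner_far_left (a point): Centre of the top of the round steel screw head (18 mm wide, 2 mm high) at the plate's far left corner, straight above that corner's foot: the place to press. 46 mm above the bench when the plate lies level.
- corner_near_right (a point): Centre of the top of the round steel screw head (18 mm wide, 2 mm high) at the plate's near right corner, straight above that corner's foot: the place to press. 46 mm above the bench when the plate lies level.
- corner_far_right (a point): Centre of the top of the round steel screw head (18 mm wide, 2 mm high) at the plate's far right corner, straight above that corner's foot: the place to press. 46 mm above the bench when the plate lies level.
- shim_near_left (a joint): Angle of the steel shim lever at the near left corner: 0 to 0.1 at the start (raised about 50 degrees), 0.87 rad when it lies flat against its stop, level and 14 mm above the bench. It is pushed down with about 3 N, stays where it is left, and when flat its cam stands under the plate's corner and carries it.
- shim_near_left_pad (a point): Middle of the ribbed thumb pad on top of the near left shim lever, 48 mm from the hinge axis, 23 mm short of the tip. Lever 22 mm wide, 4 mm thick, pointing outward (stand's +y). The point moves with the lever: raised, 52 mm above the bench and 30 mm out from the hinge axis seen from above (the tip 68 mm high); flat, 16 mm and 48 mm out.
- shim_far_left (a joint): Angle of the steel shim lever at the far left corner: 0 to 0.1 at the start (raised about 50 degrees), 0.87 rad when it lies flat against its stop, level and 14 mm above the bench. It is pushed down with about 3 N, stays where it is left, and when flat its cam stands under the plate's corner and carries it.
- shim_far_left_pad (a point): Middle of the ribbed thumb pad on top of the far left shim lever, 48 mm from the hinge axis, 23 mm short of the tip. Lever 22 mm wide, 4 mm thick, pointing outward (stand's +y). The point moves with the lever: raised, 52 mm above the bench and 30 mm out from the hinge axis seen from above (the tip 68 mm high); flat, 16 mm and 48 mm out.
- shim_near_right (a joint): Angle of the steel shim lever at the near right corner: 0 to 0.1 at the start (raised about 50 degrees), 0.87 rad when it lies flat against its stop, level and 14 mm above the bench. It is pushed down with about 3 N, stays where it is left, and when flat its cam stands under the plate's corner and carries it.
- shim_near_right_pad (a point): Middle of the ribbed thumb pad on top of the near right shim lever, 48 mm from the hinge axis, 23 mm short of the tip. Lever 22 mm wide, 4 mm thick, pointing outward (stand's -y). The point moves with the lever: raised, 52 mm above the bench and 30 mm out from the hinge axis seen from above (the tip 68 mm high); flat, 16 mm and 48 mm out.
- shim_far_right (a joint): Angle of the steel shim lever at the far right corner: 0 to 0.1 at the start (raised about 50 degrees), 0.87 rad when it lies flat against its stop, level and 14 mm above the bench. It is pushed down with about 3 N, stays where it is left, and when flat its cam stands under the plate's corner and carries it.
- shim_far_right_pad (a point): Middle of the ribbed thumb pad on top of the far right shim lever, 48 mm from the hinge axis, 23 mm short of the tip. Lever 22 mm wide, 4 mm thick, pointing outward (stand's -y). The point moves with the lever: raised, 52 mm above the bench and 30 mm out from the hinge axis seen from above (the tip 68 mm high); flat, 16 mm and 48 mm out.
Mind the look-alikes: they are no part of the job. There is more than one size of the part that bears dish_mid; the job needs the smallest.

How it is judged:
On the way, in this order (a step that is already met when the one before it is completed fails the run):
1. the soft corner has been found: pressed, it has sunk by more than 2 mm (((horizontal distance between foot_3_c0 and corner_near_left below 0.03 m and z of corner_near_left in the frame of stand below 0.044 m) or (horizontal distance between foot_3_c0 and corner_far_left below 0.03 m and z of corner_far_left in the frame of stand below 0.044 m) or (horizontal distance between foot_3_c0 and corner_near_right below 0.03 m and z of corner_near_right in the frame of stand below 0.044 m) or (horizontal distance between foot_3_c0 and corner_far_right below 0.03 m and z of corner_far_right in the frame of stand below 0.044 m)) and contact force between the fingers and plate above 1 N), for 0.05 s.
2. the shim lever of the soft corner has been pressed flat (((horizontal distance between foot_3_c0 and corner_near_left below 0.03 m and value of joint shim_near_left above 0.78 rad) or (horizontal distance between foot_3_c0 and corner_far_left below 0.03 m and value of joint shim_far_left above 0.78 rad) or (horizontal distance between foot_3_c0 and corner_near_right below 0.03 m and value of joint shim_near_right above 0.78 rad) or (horizontal distance between foot_3_c0 and corner_far_right below 0.03 m and value of joint shim_far_right above 0.78 rad))), for 0.2 s.
3. the shimmed corner has been pressed again with more than 3 N and has sunk by less than 1.5 mm (((horizontal distance between foot_3_c0 and corner_near_left below 0.03 m and horizontal distance between the grasp point and corner_near_left below 0.035 m and contact force between the fingers and plate above 3 N and z of corner_near_left in the frame of stand above 0.0445 m) or (horizontal distance between foot_3_c0 and corner_far_left below 0.03 m and horizontal distance between the grasp point and corner_far_left below 0.035 m and contact force between the fingers and plate above 3 N and z of corner_far_left in the frame of stand above 0.0445 m) or (horizontal distance between foot_3_c0 and corner_near_right below 0.03 m and horizontal distance between the grasp point and corner_near_right below 0.035 m and contact force between the fingers and plate above 3 N and z of corner_near_right in the frame of stand above 0.0445 m) or (horizontal distance between foot_3_c0 and corner_far_right below 0.03 m and horizontal distance between the grasp point and corner_far_right below 0.035 m and contact force between the fingers and plate above 3 N and z of corner_far_right in the frame of stand above 0.0445 m))), for 0.1 s.
At the end, for the whole second after the job is handed in: The soft corner's shim lever lies flat (0.78 rad or more), the other three are up (below 0.3 rad), the plate is level within 0.012 rad and within 6 mm of its start, at rest, the dish is within 30 mm of its middle, and vial, pen and beaker are within 30 mm of where they stood (((horizontal distance between foot_3_c0 and corner_near_left below 0.03 m and value of joint shim_near_left above 0.78 rad) or (horizontal distance between foot_3_c0 and corner_far_left below 0.03 m and value of joint shim_far_left above 0.78 rad) or (horizontal distance between foot_3_c0 and corner_near_right below 0.03 m and value of joint shim_near_right above 0.78 rad) or (horizontal distance between foot_3_c0 and corner_far_right below 0.03 m and value of joint shim_far_right above 0.78 rad)) and not ((not (horizontal distance between foot_3_c0 and corner_near_left below 0.03 m) and value of joint shim_near_left above 0.3 rad) or (not (horizontal distance between foot_3_c0 and corner_far_left below 0.03 m) and value of joint shim_far_left above 0.3 rad) or (not (horizontal distance between foot_3_c0 and corner_near_right below 0.03 m) and value of joint shim_near_right above 0.3 rad) or (not (horizontal distance between foot_3_c0 and corner_far_right below 0.03 m) and value of joint shim_far_right above 0.3 rad)) and angle between plate's own z axis and vertical below 0.012 rad and distance of plate from where it was at the start of the episode below 0.006 m and linear speed of plate below 0.01 m/s and horizontal distance between dish_mid and plate below 0.03 m and z of dish_mid in the frame of plate below 0.03 m and not (distance of any of vial, pen, beaker from where it was at the start of the episode above 0.03 m)); the robot touches nothing.
It fails at once if a shim lever at a firm corner is pressed down (more than 0.3 rad) ((not (horizontal distance between foot_3_c0 and corner_near_left below 0.03 m) and value of joint shim_near_left above 0.3 rad) or (not (horizontal distance between foot_3_c0 and corner_far_left below 0.03 m) and value of joint shim_far_left above 0.3 rad) or (not (horizontal distance between foot_3_c0 and corner_near_right below 0.03 m) and value of joint shim_near_right above 0.3 rad) or (not (horizontal distance between foot_3_c0 and corner_far_right below 0.03 m) and value of joint shim_far_right above 0.3 rad)).
It fails at once if the plate is lifted out of the stand (more than 10 mm) (z of plate in the frame of stand above 0.046 m).
It fails at once if the dish is lifted off or pushed more than 30 mm from the middle of the plate (not (horizontal distance between dish_mid and plate below 0.03 m and z of dish_mid in the frame of plate below 0.03 m)).
It fails at once if vial, pen or beaker is moved more than 30 mm (distance of any of vial, pen, beaker from where it was at the start of the episode above 0.03 m).
It also fails if it takes over 64 s, if anything falls off the work surface, if the arm or the gripper's body presses on something with over 40 N, if the wrist force passes 120 N, or if a joint passes its speed limit or range.

## Working session

There is one attempt and no reset: what is moved stays moved. The work goes in short steps, Python scripts to look and compute and a tool call to move; the robot and the scene stay as the last step left them, time stands still between calls to the robot, and variables do not carry over. Pictures are saved under pics/ and viewed, about 8 in all and at most 12, crops included, and the job is handed in when it is done.

Besides the shell and the picture viewer there is one more tool, called after "Emit:" as a command line: name --argument value ..., lists and objects as JSON in quotes. drive_tool: Moves the arm, as the interface text tells. Its arguments: {"type":"object","properties":{"targets":{"type":"array"},"grip_force":{"type":"number"}},"required":["targets"]}

```bash
mkdir -p pics
cat > h.py <<'E'
import numpy as np, cv2
from plant import arm
def grab(n,tag):
    c=arm.camera(n); cv2.imwrite(f'pics/{tag}.png',cv2.cvtColor(c['image'],cv2.COLOR_RGB2BGR)); return c
def ray(c,uv,z):
    d=np.asarray(c['rotation'])@np.linalg.solve(np.asarray(c['camera_matrix']),[uv[0],uv[1],1.]); e=np.asarray(c['eye'])
    return e+d*(z-e[2])/d[2]
def proj(c,p):
    q=np.asarray(c['camera_matrix'])@(np.asarray(c['rotation']).T@(np.asarray(p)-c['eye'])); return q[:2]/q[2]
E
python3 - <<'E'
from h import *
a=grab('scene','s1');b=grab('side','d1')
cv2.imwrite('pics/both1.png',cv2.cvtColor(np.hstack([a['image'],b['image']]),cv2.COLOR_RGB2BGR)[:, :])
im=cv2.resize(cv2.imread('pics/s1.png'),(768,576));cv2.imwrite('pics/s1b.png',im)
for c in (a,b): print(c['eye'],c['rotation'],c['camera_matrix'])
print(arm.read_state())
E
```

```text
[0.30725093 0.4863592  0.65572195] [ 0.08900293 -0.23770288  0.89206362 -0.37389613] [[429.24228148   0.         253.96398516]
 [  0.         429.24228148 190.03108153]
 [  0.           0.           1.        ]]
[ 0.44728507 -0.8599375   0.78552214] [-0.42257652  0.90314327 -0.07134334  0.02591241] [[475.41720508   0.         251.99655941]
 [  0.         475.41720508 185.37624959]
 [  0.           0.           1.        ]]
{'clock': 0.1, 'qpos': array([-1.37007458e+00,  2.21188535e-01,  1.52750340e+00, -1.42715373e-05,
        1.39471713e+00, -1.26092762e-01]), 'qvel': array([ 0.00074935, -0.00073813, -0.0035292 ,  0.00042432,  0.0006017 ,
       -0.00093777]), 'tau': array([ 7.38528561e-04, -4.98249865e+01, -3.90542686e+01, -1.52292359e-04,
        5.78703839e-03,  4.91725257e-05]), 'ee_pos': array([ 0.20052676, -0.5913705 ,  0.23027954]), 'orientation': array([-0.11439211, -0.69765786, -0.11567524,  0.6977157 ]), 'ft_force': array([-0.35115447,  0.41276109, -0.64224902]), 'wrist_torque': array([-0.01483303,  0.07196647,  0.01901362]), 'gripper_width': 0.998214099334774}
```

View pics/s1b.png

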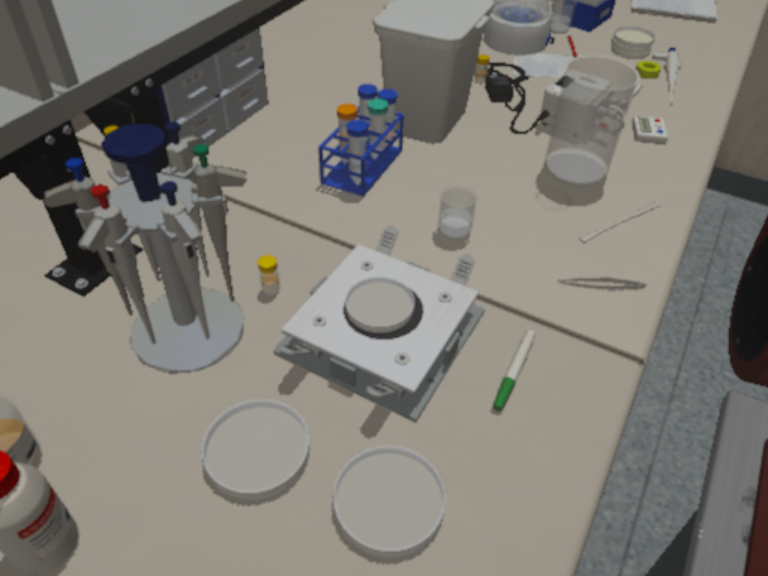

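View pics/d1.png

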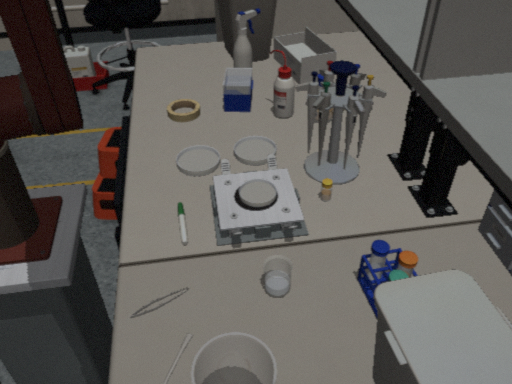

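The scene picture (768 wide) shows the plate's screw heads at about (367,266), (445,296), (402,357) and (319,321). In the side view they are at about (228,182), (284,180), (293,212) and (233,217). The "rotation" field is a quaternion, so I'll convert it.

```bash
sed -i "s/^def grab/from scipy.spatial.transform import Rotation as Ro\ndef grab/; s/c=arm.camera(n);/c=dict(arm.camera(n)); c['rotation']=Ro.from_quat(np.roll(c['rotation'],-1)).as_matrix();/" h.py
python3 - <<'E'
from h import *
a=grab('scene','s2');b=grab('side','d2')
S=np.array([(367,266),(445,296),(402,357),(319,321)])/1.5
D=np.array([(293,212),(233,217),(228,182),(284,180)],float)
for c,P in((a,S),(b,D)):
    W=np.array([ray(c,p,.046) for p in P]); print(W.round(4),W.mean(0).round(4)); print(np.linalg.norm(W-np.roll(W,-1,0),axis=1))
a_=cv2.resize(a['image'][150:290,170:340],(765,630))[:600];b_=b['image'][145:250,190:320]
cv2.imwrite('pics/c1.png',cv2.cvtColor(cv2.resize(a['image'][145:285,170:340],None,fx=4.2,fy=4.2,interpolation=cv2.INTER_CUBIC),cv2.COLOR_RGB2BGR))
cv2.imwrite('pics/c2.png',cv2.cvtColor(cv2.resize(b_,None,fx=5.5,fy=5.5,interpolation=cv2.INTER_CUBIC),cv2.COLOR_RGB2BGR))
E
```

```text
[[ 0.6335 -0.0771  0.046 ]
 [ 0.5152 -0.0794  0.046 ]
 [ 0.516   0.0403  0.046 ]
 [ 0.6345  0.042   0.046 ]] [ 0.5748 -0.0185  0.046 ]
[0.11830081 0.11977486 0.11854945 0.11914591]
[[ 0.6483 -0.0929  0.046 ]
 [ 0.5119 -0.0867  0.046 ]
 [ 0.5148  0.0382  0.046 ]
 [ 0.6513  0.0229  0.046 ]] [ 0.5816 -0.0296  0.046 ]
[0.13650911 0.12497665 0.13742014 0.11585685]
```

View pics/c1.png

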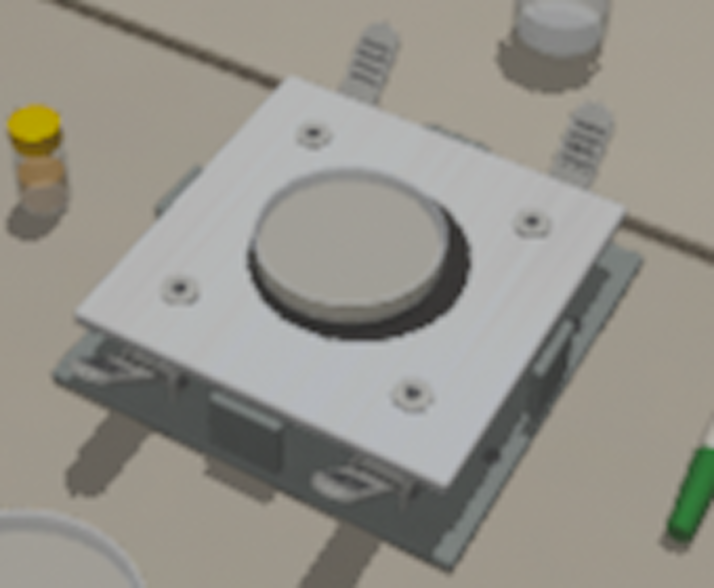

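View pics/c2.png

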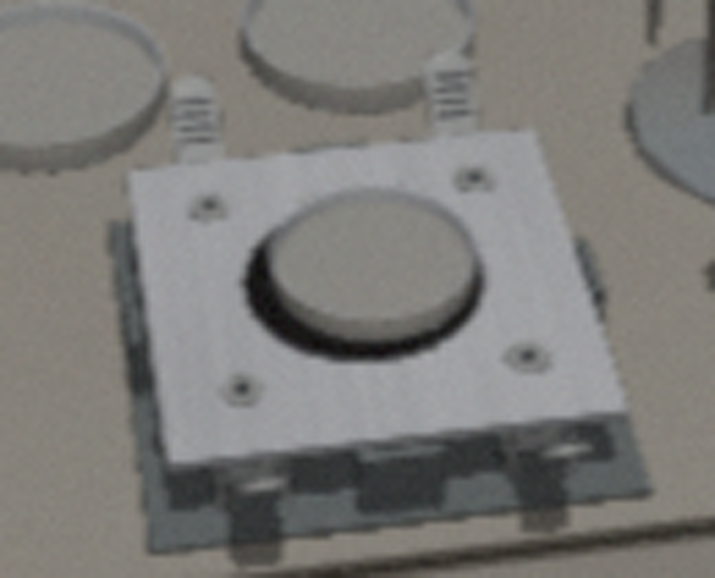

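The crops show the screws clearly. In the scene crop they are at (314,133), (532,222), (412,394) and (180,289); in the side crop at (208,206), (474,178), (527,355) and (242,388). The lever pads stick out on the plate's ±y sides. The spacing of about 119 mm agrees with ±60 mm.

Run:
```python
from h import *
a=grab('scene','s2');b=grab('side','d2')
# order: far right, near right, near left, far left
S=(np.array([(314,133),(532,222),(412,394),(180,289)])+.5)/4.2-.5+[170,145]
D=(np.array([(527,355),(242,388),(208,206),(474,178)])+.5)/5.5-.5+[190,145]
M=[]
for c,P in((a,S),(b,D)):
    W=np.array([ray(c,p,.046) for p in P]); M.append(W); print(W.round(4)); print(np.linalg.norm(W-np.roll(W,-1,0),axis=1).round(4))
W=sum(M)/2; c0=W.mean(0)
v=(W[0]-W[1])+(W[3]-W[2]); u=(W[2]-W[1])+(W[3]-W[0])
yaw=np.arctan2(v[1]-u[0],v[0]+u[1]); print(c0,yaw,np.degrees(yaw))
R=np.array([[np.cos(yaw),-np.sin(yaw)],[np.sin(yaw),np.cos(yaw)]])
for n,x,y in(('FR',1,-1),('NR',-1,-1),('NL',-1,1),('FL',1,1)):
    print(n,(c0[:2]+R@[.06*x,.06*y]).round(4),'pad',(c0[:2]+R@[.06*x,.114*y]).round(4))
print(Ro.from_quat(np.roll(arm.read_state()['orientation'],-1)).as_matrix().round(3))
```

```text
[[ 0.6356 -0.0796  0.046 ]
 [ 0.5157 -0.0787  0.046 ]
 [ 0.5159  0.0415  0.046 ]
 [ 0.6356  0.041   0.046 ]]
[0.1199 0.1202 0.1197 0.1206]
[[ 0.6333 -0.0807  0.046 ]
 [ 0.514  -0.0809  0.046 ]
 [ 0.5133  0.0383  0.046 ]
 [ 0.6337  0.038   0.046 ]]
[0.1193 0.1192 0.1204 0.1187]
[ 0.57464199 -0.02013093  0.046     ] -0.0014665185857587152 -0.08402532554146866
FR [ 0.6346 -0.0802] pad [ 0.6345 -0.1342]
NR [ 0.5146 -0.08  ] pad [ 0.5145 -0.134 ]
NL [0.5147 0.04  ] pad [0.5148 0.094 ]
FL [0.6347 0.0398] pad [0.6348 0.0938]
[[-0.     0.321 -0.947]
 [ 0.001 -0.947 -0.321]
 [-1.    -0.001 -0.   ]]
```

The plate yaw is about 0 and both views agree within 3 mm. I'll move above the near-right screw with the gripper shut.

Emit:
drive_tool --targets '[78, 128, 0, -6, -1, 157, 256, 0, -12, -1, 235, 384, 0, -18.7, -1, 314, 511, 0, -18.7, -1, 314, 511, 0, -18.7, -1, 314, 511, 0, -18.7, -1, 314, 511, 0, -18.7, -1, 314, 511, 0, -18.7, -1, 314, 511, 0, -18.7, -1, 314, 511, 0, -18.7, -1, 314, 511, 0, -18.7, -1, 314, 511, 0, -18.7, -1, 314, 511, -50, -18.7, -1, 314, 511, -100, -18.7, -1, 314, 511, -140, -18.7, -1, 314, 511, -140, -18.7, -1, 314, 511, -160, -18.7, -1, 314, 511, -160, -18.7, -1, 314, 511, -160, -18.7, -1]'

```text
clock: 2.2
ee_pos: [0.5156, -0.0814, 0.0733]
orientation: [0.0, 0.708, -0.0, -0.706]
ft_force: [-0.6, 0.7, -0.0]
gripper_width: 0.004
```

Run:
```python
from h import *
a=grab('scene','s3');b=grab('side','d3')
A=cv2.resize(a['image'][120:290,150:360],(399,323),interpolation=cv2.INTER_CUBIC);B=cv2.resize(b['image'][115:255,170:343],(399,323),interpolation=cv2.INTER_CUBIC)
cv2.imwrite('pics/c3.png',cv2.cvtColor(np.hstack([A,B]),cv2.COLOR_RGB2BGR))
print(arm.read_state()['ft_force'])
```

```text
[-0.14342641 -0.54983498  0.14563949]
```

View pics/c3.png

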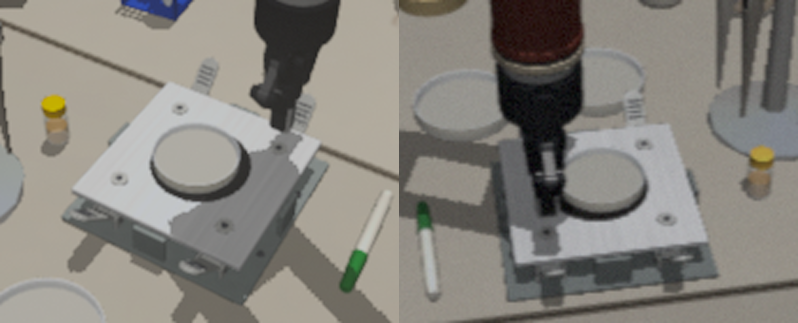

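The tip hangs straight over the near-right screw in both views (side crop: tip (545,215), screw (546,231)). I'll press gently in steps.

Emit:
drive_tool --targets '[0, 0, -10, 0, -1, 0, 0, -20, 0, -1, 0, 0, -25, 0, -1, 0, 0, -27, 0, -1, 0, 0, -27, 0, -1]'

```text
clock: 2.8
ee_pos: [0.5139, -0.0809, 0.0439]
orientation: [-0.0, -0.706, -0.0, 0.708]
ft_force: [-4.3, -0.6, 5.7]
gripper_width: -0.002
```

Emit:
drive_tool --targets '[0, 0, -2, 0, -1, 0, 0, -2, 0, -1, 0, 0, -2, 0, -1]'

```text
clock: 3.1
ee_pos: [0.5142, -0.0809, 0.0427]
orientation: [-0.0, -0.707, -0.0, 0.708]
ft_force: [-5.0, 0.4, 5.6]
gripper_width: -0.002
```

Emit:
drive_tool --targets '[0, 0, -2, 0, -1, 0, 0, -3, 0, -1, 0, 0, -3, 0, -1, 0, 0, -3, 0, -1]'

```text
clock: 3.5
ee_pos: [0.5144, -0.081, 0.042]
orientation: [-0.0, -0.707, -0.0, 0.708]
ft_force: [-13.2, 2.0, 25.7]
gripper_width: 0.002
```

Emit:
drive_tool --targets '[0, 0, 40, 0, -1, 0, 0, 40, 0, -1, 0, 40, 40, 0, -1, 0, 80, 40, 0, -1, 0, 121, 40, 0, -1, 0, 121, 40, 0, -1, 0, 121, 20, 0, -1, 0, 121, 12, 0, -1, 0, 121, 8, 0, -1, 0, 121, 5, 0, -1, 0, 121, 5, 0, -1, 0, 121, 5, 0, -1]'

```text
clock: 4.7
ee_pos: [0.5138, 0.0397, 0.0459]
orientation: [0.0, -0.706, -0.0, 0.708]
ft_force: [-11.1, 1.6, 17.0]
gripper_width: -0.0
```

The near-left corner is firm: 17 N at z = 45.9 mm. Near right had sunk to 42 mm, so it is the soft corner. Next is the near-right lever.

Emit:
drive_tool --targets '[0, 0, 50, 0, -1, 0, 0, 50, 0, -1, 0, -45, 50, 0, -1, 0, -90, 50, 0, -1, 0, -140, 50, 0, -1, 0, -188, 50, 0, -1, 0, -188, 50, 0, -1, 0, -188, 40, 0, -1, 0, -188, 30, 0, -1, 0, -188, 20, 0, -1, 0, -188, 10, 0, -1, 0, -188, 0, 0, -1, 0, -188, -10, 0, -1, 0, -188, -18, 0, -1, 0, -188, -24, 0, -1, 0, -188, -28, 0, -1, 0, -188, -29, 0, -1, 0, -188, -29, 0, -1]'

```text
clock: 6.5
ee_pos: [0.5144, -0.1478, 0.0157]
orientation: [-0.0, -0.707, -0.0, 0.707]
ft_force: [-3.0, 0.1, 5.0]
gripper_width: -0.001
```

Emit:
drive_tool --targets '[0, 0, -2, 0, -1, 0, 0, -2, 0, -1, 0, 0, -2, 0, -1]'

```text
clock: 6.8
ee_pos: [0.5146, -0.1479, 0.0152]
orientation: [-0.0, -0.707, -0.0, 0.707]
ft_force: [-8.7, 3.5, 20.0]
gripper_width: 0.002
```

The lever is hard on its stop (20 N at z ≈ 15 mm). I'll go back and press the corner to prove it holds.

Emit:
drive_tool --targets '[0, 0, 40, 0, -1, 0, 0, 72, 0, -1, 0, 0, 72, 0, -1, 0, 33, 72, 0, -1, 0, 67, 72, 0, -1, 0, 67, 60, 0, -1, 0, 67, 45, 0, -1, 0, 67, 38, 0, -1, 0, 67, 34, 0, -1, 0, 67, 31, 0, -1, 0, 67, 31, 0, -1, 0, 67, 31, 0, -1, 0, 67, 31, 0, -1]'

```text
clock: 8.1
ee_pos: [0.5134, -0.0814, 0.0455]
orientation: [0.0, -0.706, -0.0, 0.708]
ft_force: [-12.2, 2.9, 19.5]
gripper_width: -0.001
```

It holds: 45.5 mm under 19.5 N. I'll ease to a lighter press for a moment, then retreat upward.

Emit:
drive_tool --targets '[0, 0, 1, 0, -1, 0, 0, 1, 0, -1, 0, 0, 1, 0, -1]'

```text
clock: 8.4
ee_pos: [0.5144, -0.0817, 0.0457]
orientation: [0.0, -0.707, 0.0, 0.707]
ft_force: [-4.0, 2.0, 8.8]
gripper_width: -0.004
```

Emit:
drive_tool --targets '[0, 0, 40, 0, -1, 0, 0, 80, 0, -1, 0, 0, 130, 0, -1, 0, 0, 180, 0, -1, -40, -40, 180, 0, -1, -80, -80, 180, 0, -1, -110, -120, 180, 0, -1, -110, -160, 180, 0, -1, -110, -200, 180, 0, -1, -110, -200, 180, 0, -1, -110, -200, 180, 0, -1]'

```text
clock: 9.5
ee_pos: [0.404, -0.2822, 0.2248]
orientation: [0.001, -0.707, 0.001, 0.707]
ft_force: [0.1, -0.3, 0.1]
gripper_width: -0.0
```

Run:
```python
from h import *
a=grab('scene','s4');b=grab('side','d4')
A=cv2.resize(a['image'][120:290,150:360],(399,323),interpolation=cv2.INTER_CUBIC);B=cv2.resize(b['image'][115:255,170:343],(399,323),interpolation=cv2.INTER_CUBIC)
cv2.imwrite('pics/c4.png',cv2.cvtColor(np.hstack([A,B]),cv2.COLOR_RGB2BGR))
print(arm.read_state()['ft_force'])
```

```text
[ 0.2911913   0.40763119 -0.91814547]
```

View pics/c4.png

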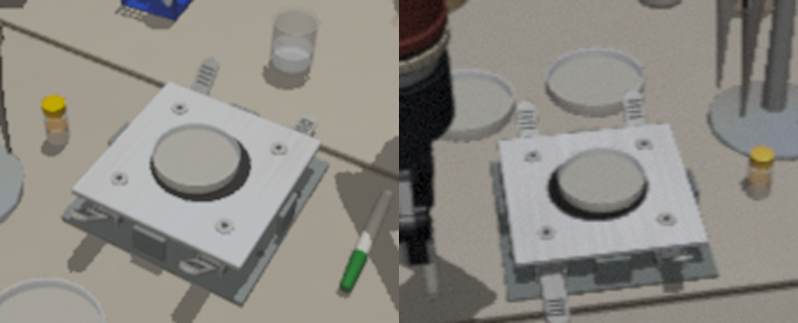

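The near-right lever lies flat (side crop (555,290)) and the other three are up. The dish, vial and pen are where they were, and the beaker stands undisturbed. Nothing touches the robot.

```bash
python3 -c "
from plant import arm
print(arm.close_job())"
```

```text
the job is handed in; nothing more can be done
None
```

The soft foot was at the near-right corner. I pressed its shim lever flat, the corner then held when pressed again, and I handed the job in at about 9.6 s. The hand-in gives no verdict.

- **Finding the corner:** pressed with the shut fingertips, near right sank to about z = 42 mm (5.6 N at 42.7 mm, 25.7 N at 42.0 mm). Near left stayed firm at 45.9 mm under 17 N. I did not press the two far corners, because the soft one was already clear.
- **Shim lever:** I pressed the near-right lever onto its stop, with 20 N at about 15 mm.
- **Proof press:** the same corner then held at 45.5 mm under 19.5 N and 45.7 mm under 8.8 N.
- **Last pictures:** the near-right lever lies flat and the other three are up. The plate looks level, and the dish, vial and pen are unmoved. The beaker is undisturbed, though I did not measure its position. The arm was clear of everything, with wrist force under about 1.1 N.

No check failed. The two camera views differed by up to 3 mm on the screw positions, which did not matter for pressing.

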